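Present the finial ball at the bare post

TASK

One of the two railing posts already has its steel ball welded on; the other is still bare. Pick up the tray with the loose ball by its handle and carry it, always close to level so that the ball stays in its pocket, to the bare post, and finish still holding it there: level and still, the ball straight above the post, the tray about 5 cm above the post's top, so that the welder can take the ball. Do not bump the posts or the welded ball, do not touch the loose ball with the fingers, and leave the other things where they are.

Things in the scene. Friction and masses are not known exactly. Their poses are not given: they have to be found in the camera images.
- tray: loose aluminium tray, 0.25 kg, lying turned any way: plate 150 (own x) x 70 (own y) x 4 mm, origin under its centre, z up. In the middle an upright flat handle, 40 mm along x, 10 mm thick along y, top 76 mm above the underside. Two ring pockets (inner diameter 42, outer 50, 5 mm high) at 46 mm towards +x (holds the ball) and -x (empty)
- grip (a point): point in the tray's handle, on its centre line, 60 mm above the tray's underside: pinch here from above, fingers closing along the tray's own y; same axes as the tray
- pocket (a point): centre of the pocket that holds the ball (own +x end of the tray), on the plate's upper face, 4 mm above the tray's underside; same axes as the tray
- ball: plain steel ball, 36 mm diameter, about 0.1 kg, lying loose in the +x pocket with 3 mm play all round; it rolls over the 5 mm rim when the tray is tipped or jerked
- ball_center (a point): centre of the loose ball (18 mm above the plate when lying in the pocket)
- post_a: one of two equal upright steel railing posts, fixed: 34 mm diameter on a bolted foot plate 70 x 70 x 8 mm, 100 mm high in all, origin at the centre of the foot's underside, z up. Either post may be the bare one
- post_b: the other railing post, the same size and build
- post_a_top (a point): centre of the top face of post_a, 100 mm above the table
- post_b_top (a point): centre of the top face of post_b, 100 mm above the table
- done_ball: steel ball of 36 mm diameter already welded on top of one of the two posts (its top is 136 mm above the table), fixed; origin at its lowest point, on the axis of the post that is finished
- pipe: bystander: rusty upright pipe piece, 76 mm diameter, 90 mm high, loose; origin under its centre
- magnet: bystander: red welding square lying flat, about 80 x 90 mm, 16 mm high, loose; origin under the middle of one leg
- coupon: bystander: two steel strips joined by a weld, 130 x 86 mm, 10 mm high, loose; origin under its centre
- angle: bystander: piece of angle iron, 130 mm long, 56 mm high, loose; origin under the middle of its lying leg
- shims: bystander: two stacked shim plates, 50 x 42 mm, 20 mm high, loose; origin under its centre
- hammer: bystander: hammer lying on the table, loose; origin under its handle
- brush: bystander: brush lying on the table, loose; origin under its handle
Mind the look-alikes: they are no part of the job. Of the things shaped like the tray, the aluminium one is meant.

How it is judged:
By the outcome, as a careful person would: the job done as asked, in the order asked, and still so for the second after the job is handed in, while the arm keeps its last pose, push and grip.
It also fails if it takes over 51 s, if anything falls off the work surface, if the arm or the gripper's body presses on something with over 40 N, if the wrist force passes 120 N, or if a joint passes its speed limit or range.

ROBOT

A 7-joint arm with a two-finger parallel gripper is mounted at the origin on the work surface. World frame = base frame: x ahead of the robot, y to its left, z up, the work surface at z = 0. Lengths are in m, angles in rad, forces in N, time in s.
With the tool pointing down it reaches from about 0.425 to 0.975 m from the base axis. Payload 16.7 kg.
Tool frame: the origin (TCP) lies between the finger pads, 19 mm behind the fingertips; this is the grasp point; z points along the fingers, y is the line along which they close (so a half turn about z gives the same grasp; the last joint's range is limited). The gripper opens to 85 mm and grips with 20 to 120 N. Pads are 22 mm wide; open, the fingers measure 114 mm over their backs; the gripper's body (76 mm by 85 mm) begins 54 mm behind the grasp point. The pads swing forward as they close: fully open they stand 13 mm farther back than shut.
Start: joints at [1.046, 0.426, 0.074, 1.606, -0.034, 1.111, -0.067], TCP at [0.248, -0.628, 0.25] pointing down, gripper open.
Joint ranges: [-2.85, 2.85], [-0.5, 2.14], [-1.23, 1.37], [0.21, 2.46], [-1.02, 4.16], [0.16, 2.05], [-2.73, 2.73]. Speed limits (rad/s): [1.89, 1.89, 2.39, 2.39, 3.01, 3.01, 3.01].

INTERFACE

Orientations are given as [roll, pitch, yaw] about the fixed x, y, z axes, in that order (R = Rz(yaw) Ry(pitch) Rx(roll)).
In Python, from plant import get_state, snapshot, hand_in gives the robot as it stands.
- The arm moves only by the shell command python3 -m inch 'ROWS' [OPENING]. ROWS is JSON, a list of rows, each an object with "delta_pos": the shift along the tool's x, y, z in mm, a list of three; "spin": the turn about the tool's z in degrees. A call has 1 to 10 rows; each row shifts and turns the commanded pose from where the row before left it, along the tool's axes as they then stand; what a row does not reach is not made up. A row lasts 1/8 s, in which the tool goes at most 62.5 mm and 10.7 degrees, less where a joint would pass 70% of its speed; a pose out of reach is approached as far as the arm can. A call is refused whole if a number of a shift passes 62.5 or a number of a turn 10.7, either way. A call with a gripper value outside its range is refused whole. OPENING is the opening, from 0 (shut) to 1 (fully open), set as the call begins (- or left out, the last holds). The fingers move at their own pace and stop on an object; the grip force is fixed at half the most. Time passes only in rows, so rows that do not move let the fingers close. It gives the time, the measured TCP pose, the force, the opening and the grip force at its end, in the units of the state.
- get_state(): the state, without advancing time (a new reading comes with each control period).
- snapshot(name): name is "scene" or "top" or "wrist"; returns a dict with "image" (420x560x3 uint8, red, green, blue), "fx", "fy", "cx", "cy" (pixels), "world_from_camera" (4x4, takes a point from camera to world coordinates). Camera axes: x right, y down, z forward; pixel columns grow to the right and rows downward; lengths in m; the calibration is good to about 2 mm. A picture is of the moment at which its call begins. There is no depth.
- hand_in(): hands the job in; it is judged then, once.
The state is a dict: "clock": time; "joint_pos": joint angles; "dq": joint speeds; "joint_torque": joint torques, N m; "position": TCP position; "ee_rot": TCP orientation; "contact_force": force on the tool from outside, world axes, zero at the start; "moment": the same for the moment, N m; "gripper_width": opening from 0.0 (shut) to 1.0 (fully open); "finger_force": force on a finger pad.
Only numpy, scipy, OpenCV 4.12 (cv2) and the standard library are available. Lean on these libraries where they do the work, as an engineer would, in place of code of your own. Each camera call takes 0.05 s, during which the arm holds its last target. There are 200 camera calls.

## Working session

There is one attempt and no reset: what is moved stays moved. The work goes in short steps, Python scripts to look and compute and a shell command to move; the robot and the scene stay as the last step left them, time stands still between calls to the robot, and variables do not carry over. Pictures are saved under pics/ and viewed, at most 10 in all, crops included, and the job is handed in when it is done.

```bash
mkdir -p pics; ls
python3 - <<'E'
from plant import *
import cv2,numpy as np
for n in("top","scene"):
    s=snapshot(n);cv2.imwrite(f"pics/{n}0.png",s["image"][:,:,::-1]);print(n,s["fx"],s["fy"],s["cx"],s["cy"],np.round(s["world_from_camera"],4).tolist())
    np.savez(f"pics/{n}0.npz",**s)
s=get_state();print(s["clock"],s["position"],s["ee_rot"],s["gripper_width"])
E
```

```text
pics
top 542.6211907045968 542.6211907045968 288.76123743545753 208.2982115486227 [[-0.0251, -0.9981, 0.0567, 0.4224], [-0.9997, 0.0255, 0.0067, -0.0319], [-0.0081, -0.0566, -0.9984, 1.6013], [0.0, 0.0, 0.0, 1.0]]
scene 462.45535742736735 462.45535742736735 285.5401557865433 210.48886516712506 [[0.4339, 0.5366, -0.7238, 1.2986], [0.9009, -0.2533, 0.3523, -0.4257], [0.0057, -0.8049, -0.5933, 0.7797], [0.0, 0.0, 0.0, 1.0]]
0.1 [ 0.24758302 -0.62759035  0.24937575] [-3.14043812e+00  7.60467236e-05  3.75771527e-01] 0.9946131347604532
```

View pics/top0.png

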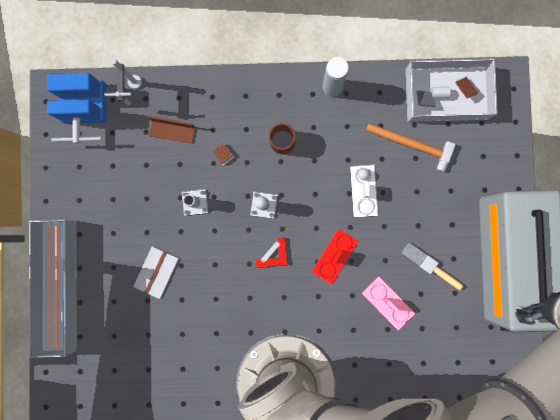

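View pics/scene0.png

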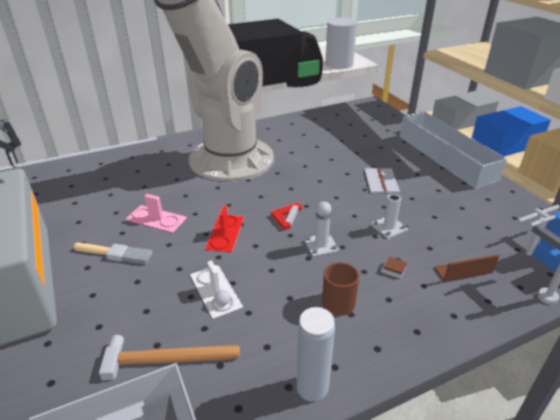

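The top view shows the white/aluminium tray at about (364,190), with the ball at its far end near (363,174). The post with the welded ball is at (264,203) and the bare post at (190,201). I'll zoom in to measure them.

Run:
```python
import cv2,numpy as np
a=cv2.imread("pics/top0.png");b=cv2.imread("pics/scene0.png")
z=lambda i,x,y,w,h,k:cv2.resize(i[y:y+h,x:x+w],None,fx=k,fy=k,interpolation=cv2.INTER_CUBIC)
t=np.hstack([z(a,340,155,50,70,8)[:, :400],z(a,170,180,50,70,8)])
cv2.imwrite("pics/c1.png",t)
t=np.hstack([z(b,180,255,70,70,5),z(b,365,180,50,70,5)])
cv2.imwrite("pics/c2.png",t)
```

```text
(no output)
```

View pics/c1.png

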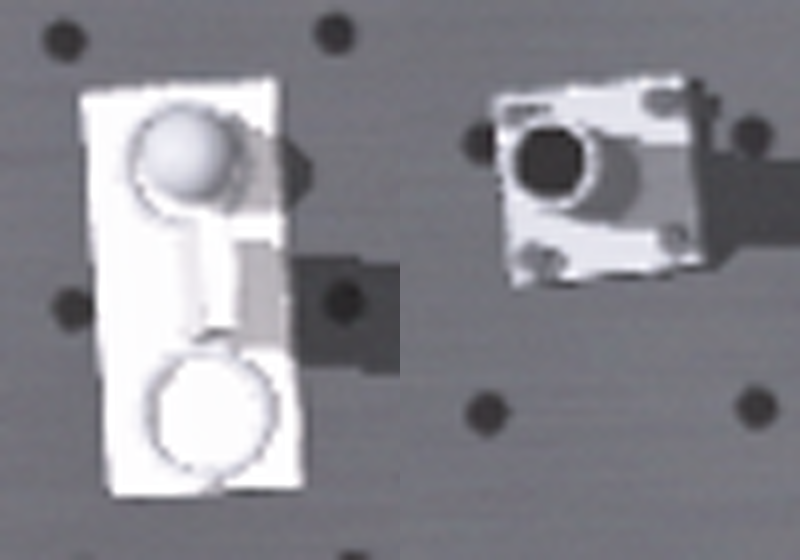

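View pics/c2.png

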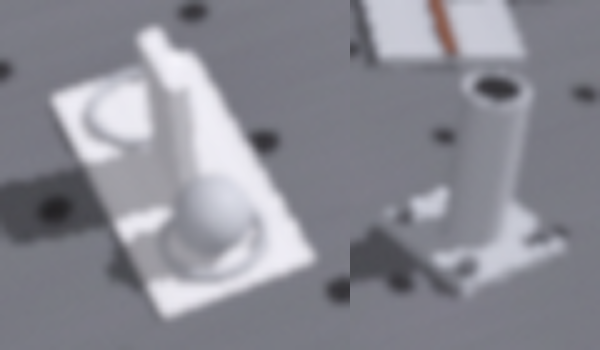

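The tray, ball, post mouth and foot corners all show clearly in the crops. I'll turn them into positions.

```bash
cat > h.py <<'E'
import numpy as np
def ray(s,px,z):
    T=s["world_from_camera"];px=np.atleast_2d(px)
    d=np.c_[(px[:,0]-s["cx"])/s["fx"],(px[:,1]-s["cy"])/s["fy"],np.ones(len(px))]@T[:3,:3].T
    o=T[:3,3];return o+d*((z-o[2])/d[:,2])[:,None]
E
python3 - <<'E'
from h import *
t=np.load("pics/top0.npz");c=np.load("pics/scene0.npz")
cr=lambda p,x,y,k:(np.array(p,float)+.5)/k-.5+[x,y]
np.set_printoptions(precision=4,suppress=True)
k=ray(t,cr([(80,93),(276,80),(304,487),(112,497)],340,155,8),.004)
print("tray",k.mean(0),np.linalg.norm(np.diff(k,axis=0),axis=1))
ax=(k[0]+k[1]-k[2]-k[3])/2;print("yaw x",np.degrees(np.arctan2(ax[1],ax[0])))
k2=ray(c,cr([(52,100),(165,318),(315,258)],180,255,5),.004);print("scene tray c",(k2[0]+k2[2])/2,np.degrees(np.arctan2(*(k2[1]-k2[0])[1::-1])))
print("ball top",ray(t,cr((184,153),340,155,8),.022),"scene",ray(c,cr((213,214),180,255,5),.022))
print("post top: top",ray(t,cr((150,162),170,180,8),.1),"scene",ray(c,cr((147,88),365,180,5),.1))
print("foot",ray(t,cr([(92,95),(286,75),(305,262),(114,287)],170,180,8),.008).mean(0))
E
```

```text
tray [ 0.5597 -0.2434  0.004 ] [0.0726 0.1509 0.0707]
yaw x 2.32965879767313
scene tray c [ 0.5597 -0.2435  0.004 ] 2.317957591623855
ball top [[ 0.6079 -0.2394  0.022 ]] scene [[ 0.605  -0.2414  0.022 ]]
post top: top [[0.5385 0.2566 0.1   ]] scene [[0.537  0.2564 0.1   ]]
foot [0.5386 0.2562 0.008 ]
```

Measurements agree across both views:
- **Tray:** (0.5597, −0.2434), yaw 2.3°.
- **Bare post:** (0.538, 0.2563).

Next, spin the tool to match the tray and approach high.

```bash
python3 -m inch '[{"delta_pos":[0,0,0],"spin":9.6},{"delta_pos":[0,0,0],"spin":9.6},{"delta_pos":[20,-20,0],"spin":0},{"delta_pos":[40,-50,0],"spin":0},{"delta_pos":[50,-60,0],"spin":0},{"delta_pos":[50,-60,0],"spin":0},{"delta_pos":[50,-60,0],"spin":0},{"delta_pos":[50,-60,0],"spin":0},{"delta_pos":[40,-40,0],"spin":0},{"delta_pos":[20,-20,0],"spin":0}]' 1
cat > go.py <<'E'
import sys,numpy as np
from plant import get_state
from scipy.spatial.transform import Rotation as R
s=get_state();r=R.from_euler("xyz",s["ee_rot"])
g=np.array(list(map(float,sys.argv[1:4])));print(s["clock"],s["position"].round(4) if hasattr(s["position"],"round") else s["position"],"tool delta mm",(r.inv().apply(g-s["position"])*1e3).round(1),"yaw",np.degrees(s["ee_rot"]).round(2),"open",s["gripper_width"],s["finger_force"],np.round(s["contact_force"],1))
E
python3 go.py .5597 -.2434 .06
```

```text
clock: 1.35
position: [0.5154, -0.2928, 0.2498]
ee_rot: [-3.141, -0.0, 0.044]
contact_force: [-0.3, -0.5, 1.3]
gripper_width: 1.003
finger_force: 0.0
1.35 [ 0.5154 -0.2928  0.2498] tool delta mm [ 46.4 -47.2 189.9] yaw [-1.7995e+02 -1.0000e-02  2.5300e+00] open 1.0030997514833828 0.0 [-0.3 -0.5  1.3]
```

```bash
python3 -m inch '[{"delta_pos":[15,-15,0],"spin":0.2},{"delta_pos":[20,-20,0],"spin":0},{"delta_pos":[9,-10,20],"spin":0},{"delta_pos":[0,0,30],"spin":0},{"delta_pos":[0,0,20],"spin":0},{"delta_pos":[0,0,0],"spin":0},{"delta_pos":[0,0,0],"spin":0}]'
python3 go.py .5597 -.2434 .06
python3 - <<'E'
from plant import *
import cv2,numpy as np
s=snapshot("wrist");cv2.imwrite("pics/w1.png",s["image"][:,:,::-1]);np.savez("pics/w1.npz",**s)
E
```

```text
clock: 2.22
position: [0.5557, -0.2496, 0.1802]
ee_rot: [3.142, -0.0, 0.037]
contact_force: [-0.8, 0.5, -0.2]
gripper_width: 1.0
finger_force: 0.0
2.225 [ 0.5557 -0.2496  0.1802] tool delta mm [  4.2  -6.  120.2] yaw [180.    -0.     2.11] open 0.999580713393284 0.0 [-0.8  0.5 -0.2]
```

View pics/w1.png

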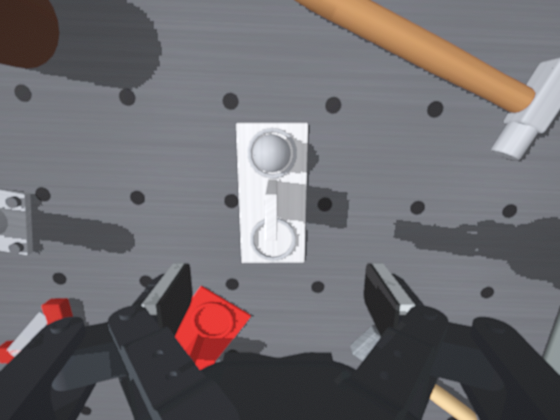

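The wrist view shows the tray with its corners at (237,124), (308,123), (305,262) and (242,262), and the ball at (271,152). The red tray is lower left, outside the fingers' path. I'll cross-check the centre.

Run:
```python
from h import *
w=np.load("pics/w1.npz");t=np.load("pics/top0.npz")
k=ray(w,[(237,124),(308,123),(305,262),(242,262)],.004);ax=(k[0]+k[1]-k[2]-k[3])/2
print(k.mean(0).round(4),np.degrees(np.arctan2(ax[1],ax[0])),np.linalg.norm(np.diff(k,axis=0),axis=1))
print(ray(w,[(271,152)],.022),"red far corners",ray(t,[(344,230),(357,238)],.004),"done post",ray(t,[(262,201)],.118))
```

```text
[ 0.556  -0.2443  0.004 ] 2.3201841504146117 [0.06979182 0.14997883 0.07111661]
[[ 0.6046878  -0.24104589  0.022     ]] red far corners [[ 0.44516071 -0.18185645  0.004     ]
 [ 0.42073389 -0.21926339  0.004     ]] done post [[0.52860805 0.05093355 0.118     ]]
```

```bash
python3 -m inch '[{"delta_pos":[3,-6,10],"spin":-0.2},{"delta_pos":[0,0,25],"spin":0},{"delta_pos":[0,0,30],"spin":0},{"delta_pos":[0,0,25],"spin":0},{"delta_pos":[0,0,20],"spin":0},{"delta_pos":[0,0,10],"spin":0},{"delta_pos":[0,0,0],"spin":0},{"delta_pos":[0,0,0],"spin":0},{"delta_pos":[0,0,0],"spin":0}]'
python3 go.py .5585 -.2437 .06
```

```text
clock: 3.4
position: [0.559, -0.2434, 0.0608]
ee_rot: [3.141, -0.001, 0.041]
contact_force: [-0.1, 0.2, -0.2]
gripper_width: 1.002
finger_force: 0.0
3.4 [ 0.559  -0.2434  0.0608] tool delta mm [-0.5  0.3  0.8] yaw [ 1.7998e+02 -7.0000e-02  2.3200e+00] open 1.0016602548487166 0.0 [-0.1  0.2 -0.2]
```

Well placed. I'll close in stages so the tray isn't jerked.

```bash
python3 -m inch '[{"delta_pos":[0,0,0],"spin":0},{"delta_pos":[0,0,0],"spin":0},{"delta_pos":[0,0,0],"spin":0},{"delta_pos":[0,0,0],"spin":0},{"delta_pos":[0,0,0],"spin":0},{"delta_pos":[0,0,0],"spin":0}]' 0.2
python3 -m inch '[{"delta_pos":[0,0,0],"spin":0},{"delta_pos":[0,0,0],"spin":0},{"delta_pos":[0,0,0],"spin":0},{"delta_pos":[0,0,0],"spin":0},{"delta_pos":[0,0,0],"spin":0},{"delta_pos":[0,0,0],"spin":0}]' 0
python3 go.py .5585 -.2437 .06
```

```text
clock: 4.15
position: [0.5585, -0.2431, 0.06]
ee_rot: [-3.141, 0.0, 0.041]
contact_force: [-0.3, -0.8, -0.9]
gripper_width: 0.202
finger_force: 0.0
clock: 4.9
position: [0.5585, -0.2432, 0.06]
ee_rot: [-3.141, 0.0, 0.041]
contact_force: [-0.3, -1.2, -2.0]
gripper_width: 0.108
finger_force: 59.7
4.9 [ 0.5585 -0.2432  0.06  ] tool delta mm [-0.   0.5 -0. ] yaw [-179.99    0.      2.32] open 0.1080183163395286 59.72965121269226 [-0.3 -1.2 -2. ]
```

Gripped at 60 N. Lift 200 mm smoothly.

```bash
python3 -m inch '[{"delta_pos":[0,0,-2],"spin":0},{"delta_pos":[0,0,-5],"spin":0},{"delta_pos":[0,0,-8],"spin":0},{"delta_pos":[0,0,-11],"spin":0},{"delta_pos":[0,0,-14],"spin":0},{"delta_pos":[0,0,-14],"spin":0},{"delta_pos":[0,0,-14],"spin":0},{"delta_pos":[0,0,-14],"spin":0},{"delta_pos":[0,0,-14],"spin":0},{"delta_pos":[0,0,-14],"spin":0}]'
python3 -m inch '[{"delta_pos":[0,0,-14],"spin":0},{"delta_pos":[0,0,-14],"spin":0},{"delta_pos":[0,0,-14],"spin":0},{"delta_pos":[0,0,-14],"spin":0},{"delta_pos":[0,0,-12],"spin":0},{"delta_pos":[0,0,-9],"spin":0},{"delta_pos":[0,0,-6],"spin":0},{"delta_pos":[0,0,-3],"spin":0},{"delta_pos":[0,0,0],"spin":0},{"delta_pos":[0,0,0],"spin":0}]'
python3 go.py .492 .2544 .26
python3 - <<'E'
from plant import *
import cv2,numpy as np
s=snapshot("scene");cv2.imwrite("pics/s2.png",cv2.resize(s["image"][120:330,140:420,::-1],None,fx=2,fy=2))
E
```

```text
clock: 6.15
position: [0.5585, -0.2432, 0.171]
ee_rot: [-3.142, 0.0, 0.041]
contact_force: [-0.1, 0.2, -2.9]
gripper_width: 0.104
finger_force: 59.4
clock: 7.4
position: [0.5584, -0.2431, 0.2556]
ee_rot: [-3.141, 0.001, 0.041]
contact_force: [0.1, 0.1, -4.0]
gripper_width: 0.108
finger_force: 59.4
7.4 [ 0.5584 -0.2431  0.2556] tool delta mm [ -46.1 -499.8   -4.2] yaw [-1.7999e+02  3.0000e-02  2.3300e+00] open 0.10817088128819236 59.37540292739868 [ 0.1  0.1 -4. ]
```

View pics/s2.png

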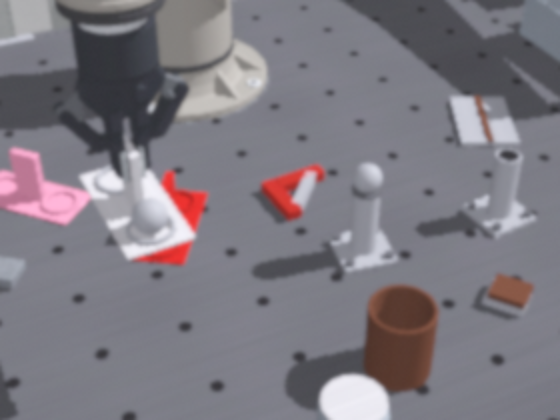

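The scene view shows the tray lifted level, with the ball in its pocket. I'll carry it across, ramping slowly.

```bash
python3 -m inch '[{"delta_pos":[0,-4,0],"spin":0},{"delta_pos":[0,-8,0],"spin":0},{"delta_pos":[-1,-12,0],"spin":0},{"delta_pos":[-2,-16,0],"spin":0},{"delta_pos":[-2,-20,0],"spin":0},{"delta_pos":[-2,-20,0],"spin":0},{"delta_pos":[-2,-20,0],"spin":0},{"delta_pos":[-2,-20,0],"spin":0},{"delta_pos":[-2,-20,0],"spin":0},{"delta_pos":[-2,-20,0],"spin":0}]'
python3 -m inch '[{"delta_pos":[-2,-20,0],"spin":0},{"delta_pos":[-2,-20,0],"spin":0},{"delta_pos":[-2,-20,0],"spin":0},{"delta_pos":[-2,-20,0],"spin":0},{"delta_pos":[-2,-20,0],"spin":0},{"delta_pos":[-2,-20,0],"spin":0},{"delta_pos":[-2,-20,0],"spin":0},{"delta_pos":[-2,-20,0],"spin":0},{"delta_pos":[-2,-20,0],"spin":0},{"delta_pos":[-2,-20,0],"spin":0}]'
python3 -m inch '[{"delta_pos":[-2,-20,0],"spin":0},{"delta_pos":[-2,-20,0],"spin":0},{"delta_pos":[-2,-20,0],"spin":0},{"delta_pos":[-1,-18,0],"spin":0},{"delta_pos":[-1,-15,0],"spin":0},{"delta_pos":[-1,-12,0],"spin":0},{"delta_pos":[0,-9,0],"spin":0},{"delta_pos":[0,-6,0],"spin":0},{"delta_pos":[0,-3,0],"spin":0},{"delta_pos":[0,0,0],"spin":0}]'
python3 go.py .492 .2544 .21
```

```text
clock: 8.7
position: [0.5368, -0.0826, 0.256]
ee_rot: [-3.142, -0.0, 0.041]
contact_force: [0.2, 0.7, -3.4]
gripper_width: 0.106
finger_force: 59.3
clock: 9.95
position: [0.5085, 0.1163, 0.2561]
ee_rot: [-3.142, -0.0, 0.041]
contact_force: [-0.2, -0.3, -3.2]
gripper_width: 0.104
finger_force: 59.3
clock: 11.2
position: [0.495, 0.2375, 0.256]
ee_rot: [3.142, 0.0, 0.04]
contact_force: [-1.1, -0.4, -2.7]
gripper_width: 0.109
finger_force: 59.3
11.2 [0.495  0.2375 0.256 ] tool delta mm [ -2.3 -17.   46. ] yaw [180.     0.     2.32] open 0.10895247691778652 59.33942377567291 [-1.1 -0.4 -2.7]
```

```bash
python3 -m inch '[{"delta_pos":[-0.5,-3,0],"spin":0},{"delta_pos":[-1,-5,2],"spin":0},{"delta_pos":[-0.8,-5,4],"spin":0},{"delta_pos":[0,-3,6],"spin":0},{"delta_pos":[0,-1,8],"spin":0},{"delta_pos":[0,0,8],"spin":0},{"delta_pos":[0,0,8],"spin":0},{"delta_pos":[0,0,6],"spin":0},{"delta_pos":[0,0,3],"spin":0},{"delta_pos":[0,0,1],"spin":0}]'
python3 -m inch '[{"delta_pos":[0,0,0],"spin":0},{"delta_pos":[0,0,0],"spin":0},{"delta_pos":[0,0,0],"spin":0},{"delta_pos":[0,0,0],"spin":0}]'
python3 go.py .492 .2544 .21
python3 - <<'E'
from plant import *
import cv2,numpy as np
z=[]
for n,x,y in(("top",145,160),("scene",340,120),("wrist",0,0)):
    s=snapshot(n);np.savez(f"pics/{n}3.npz",**s);i=s["image"][:,:,::-1]
    z.append(cv2.resize(i[y:y+100,x:x+100],None,fx=4,fy=4,interpolation=cv2.INTER_CUBIC) if n!="wrist" else cv2.imwrite("pics/w3.png",i))
cv2.imwrite("pics/f3.png",np.hstack(z[:2]))
E
```

```text
clock: 12.45
position: [0.492, 0.2545, 0.21]
ee_rot: [-3.142, 0.0, 0.041]
contact_force: [0.6, 0.6, -2.7]
gripper_width: 0.11
finger_force: 59.3
clock: 12.95
position: [0.492, 0.2546, 0.2102]
ee_rot: [-3.141, -0.0, 0.041]
contact_force: [0.1, -0.3, -4.3]
gripper_width: 0.105
finger_force: 59.3
12.95 [0.492  0.2546 0.2102] tool delta mm [-0.   0.2  0.2] yaw [-1.7999e+02 -1.0000e-02  2.3300e+00] open 0.10462706407630393 59.327216148376465 [ 0.1 -0.3 -4.3]
```

View pics/f3.png

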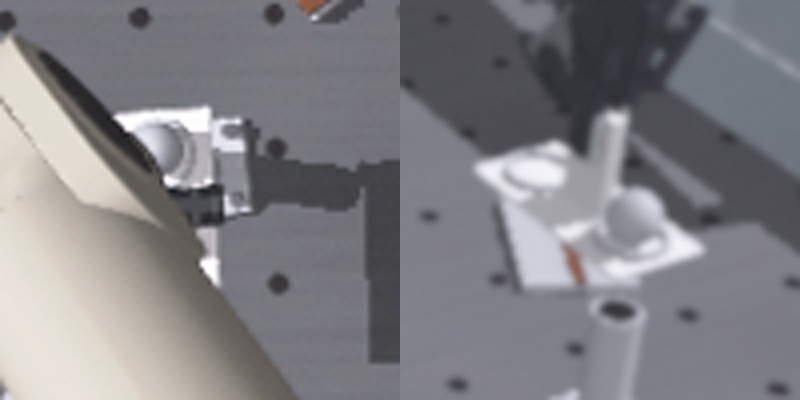

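View pics/w3.png

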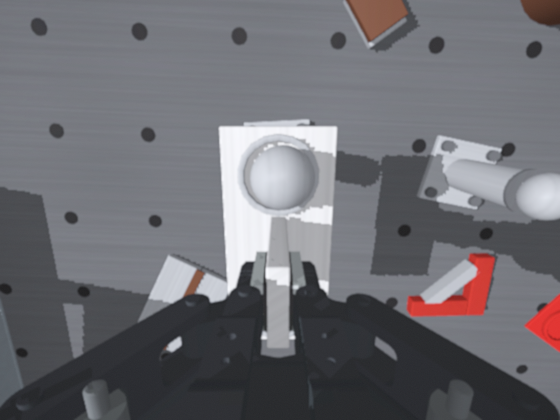

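Both views show the ball in its pocket above the post. It is at wrist (281,177) and scene crop (634,218). I'll check the alignment numerically.

Run:
```python
from h import *
L=lambda n:np.load(f"pics/{n}3.npz")
B={"top":[145+161/4-.4,160+152/4-.4],"scene":[340+234/4-.4,120+218/4-.4],"wrist":[281,177]}
for n,p in B.items():print(n,ray(L(n),p,.172).round(4))
print("post",ray(L("scene"),[340+217/4-.4,120+310/4-.4],.1).round(4))
print("plate corners wrist",ray(L("wrist"),[(220,127),(336,126)],.154).round(4), "plate scene far corners",ray(L("scene"),[340+304/4,120+249/4],.154).round(4))
```

```text
top [[0.539  0.2518 0.172 ]]
scene [[0.5395 0.2543 0.172 ]]
wrist [[0.5376 0.255  0.172 ]]
post [[0.5365 0.2563 0.1   ]]
plate corners wrist [[0.5629 0.2921 0.154 ]
 [0.5663 0.2235 0.154 ]] plate scene far corners [[0.5674 0.2915 0.154 ]]
```

The ball sits about 2 mm short in y, so I'll nudge it gently and settle before handing in.

```bash
python3 -m inch '[{"delta_pos":[0,-0.3,0],"spin":0},{"delta_pos":[0,-0.5,0],"spin":0},{"delta_pos":[-0.3,-0.5,0],"spin":0},{"delta_pos":[0,-0.3,0],"spin":0},{"delta_pos":[0,0,0],"spin":0},{"delta_pos":[0,0,0],"spin":0},{"delta_pos":[0,0,0],"spin":0},{"delta_pos":[0,0,0],"spin":0},{"delta_pos":[0,0,0],"spin":0},{"delta_pos":[0,0,0],"spin":0}]'
python3 - <<'E'
from plant import *
from h import *
import cv2
for n,c in(("wrist",(281,177)),("scene",(398,174))):
    s=snapshot(n);o=np.load(f"pics/{n}3.npz")["image"];x,y=c
    r=22 if n=="wrist" else 8
    p=o[y-r:y+r,x-r:x+r]; m=cv2.matchTemplate(s["image"],p,cv2.TM_CCOEFF_NORMED);_,v,_,l=cv2.minMaxLoc(m)
    q=(l[0]+r,l[1]+r);print(n,v,q,ray(s,q,.172).round(4))
E
```

```text
clock: 14.35
position: [0.4916, 0.2561, 0.2101]
ee_rot: [-3.142, -0.0, 0.041]
contact_force: [1.2, -0.3, -2.9]
gripper_width: 0.109
finger_force: 59.3
wrist 0.9994784593582153 (281, 177) [[0.5373 0.2566 0.172 ]]
scene 0.964033842086792 (399, 174) [[0.5401 0.2566 0.172 ]]
```

The ball is at about (0.538, 0.2565), over the post at (0.538, 0.2563), and everything is still.

```bash
python3 -c "from plant import *;print(hand_in())"
```

```text
the job is handed in; nothing more can be done
None
```

I handed the job in at about 14.5 s: the arm is holding the aluminium tray level and still over the bare post, about 5 cm above its top, with the ball in its pocket and within about 2 mm of the post axis by the camera measurements.

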